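Clamp a tube block in the bench press with its slip-clutch thumbscrew

ROBOT

A 6-joint arm with a two-finger parallel gripper is mounted at the origin on a cart in front of the work surface, level with it; the furniture and walls round the work are solid. World frame = base frame: x ahead of the robot, y to its left, z up, the work surface at z = 0. Lengths are in mm, angles in rad, forces in N, time in s.
With the tool pointing down it reaches from about 275 to 1000 mm from the base axis. Payload 8.4 kg.
Tool frame: the origin (TCP) lies midway between the tips of the shut fingers; the grasp point (between the pads) lies manip.grasp_offset behind it (manip.grasp_offset is the distance from the TCP to the grasp point, in mm); z points along the fingers, y is the line along which they close (so a half turn about z gives the same grasp; the last joint's range is limited). The gripper opens to 85 mm and grips with 20 to 120 N. Pads are 22 mm wide; open, the fingers measure 114 mm over their backs; the gripper's body (76 mm by 85 mm) begins 54 mm behind the grasp point. The pads swing forward as they close: fully open they stand 13 mm farther back than shut.
Start: joints at [-1.209, 0.353, 1.633, -0, 1.155, -0.002], TCP at [222.391, -584.097, 204.781] pointing down, gripper open.
Joint ranges: [-2.63, 2.63], [-0.92, 2.1], [0.06, 2.66], [-1.3, 4.44], [0, 2.69], [-3.02, 3.02]. Speed limits (rad/s): [2.22, 2.22, 2.79, 3.14, 3.14, 3.14].

INTERFACE

Orientations are given as [roll, pitch, yaw] about the fixed x, y, z axes, in that order (R = Rz(yaw) Ry(pitch) Rx(roll)).
In Python, from station import manip gives the robot as it stands. The module is installed in compiled form; this text tells all that it offers.
- The arm moves only by the shell command python3 -m creep [OPENING] [FORCE], which reads ROWS from standard input. ROWS is a JSON object whose key "increments" holds a list of rows, 1 to 20 of them, each of 4 numbers: dx, dy, dz in shares of the most that a row can go, 1 being 62.5 mm, then a turn about the tool's z in normalised numbers (1 is 2 rad); each row shifts and turns the commanded pose from where the row before left it, along the tool's axes as they then stand; what a row does not reach is not made up. A row lasts 1/8 s, in which the tool goes at most 62.5 mm and 0.188 rad, less where a joint would pass 70% of its speed; a pose out of reach is approached as far as the arm can. OPENING is the opening from 0.0 (shut) to 1.0 (fully open), set as the command begins (- or left out keeps the last). The fingers move at their own pace and stop on an object; FORCE is the grip in N (left out, the last holds). Time passes only in rows, so rows that do not move let the fingers close. It prints the time, the measured TCP pose, the force, the opening and the grip force at its end. Input that does not fit is refused with a message, and nothing moves.
- manip.observe(): the state, without advancing time (a new reading comes with each control period).
- manip.capture(name): name is "scene" or "top" or "wrist"; returns a dict with "color" (480x640x3 uint8, blue, green, red), "fx", "fy", "cx", "cy" (pixels), "k1" (the pictures are not rectified: a ray, as slopes to the right and down, at radius r is drawn at 1 + k1 r^2 times it, then the intrinsics apply), "position" and "orientation" of the camera in the world. Camera axes: x right, y down, z forward; pixel columns grow to the right and rows downward; lengths in mm; the calibration is good to about 2 mm. A picture is of the moment at which its call begins. There is no depth.
- manip.sign_off(): hands the job in; it is judged then, once.
Trained networks look in a picture, given as the dict that the camera call returned (one of the last four; its "shot" number tells which), for a name from the list of things; names that differ only in an ending like _2 or _b are one class to them, and where a whole thing is asked for, a point or a joint stands for the part that bears it (a point fixed in the world has none). Each returns a list of dicts, best first, with "score" (0 to 1); they miss things now and then, are a little off and sometimes report something else, mostly with a low value. They report only what shows in the picture. A call takes as long as a camera call. They do not tell look-alikes from the thing itself.
- manip.masks_of(picture, target): "region" (480x640 bool, what is visible of it) and "bbox" ([left, top, right, bottom] in pixels, round what is visible of it).
- manip.spot_point(picture, target): "uv" ([column, row] in pixels: a listed point, or the origin of a listed thing).
The state is a dict: "t": time; "joint_pos": joint angles; "joint_velocities": joint speeds; "effort": joint torques, N m; "tool_pos": TCP position; "ee_rot": TCP orientation; "ft_force": force on the tool from outside, world axes, zero at the start; "wrist_torque": the same for the moment, N m; "gripper_width": opening from 0.0 (shut) to 1.0 (fully open); "grip_force": force on a finger pad.
Only numpy, scipy, OpenCV 4.12 (cv2) and the standard library are available. Lean on these libraries where they do the work, as an engineer would, in place of code of your own. Each camera call takes 0.05 s, during which the arm holds its last target. There are 200 camera calls.

TASK

Slide the metal tube block along its channel until it sits fully home against the stop of the press. Then screw the press foot down on it by turning the black thumb cap clockwise (seen from above), and stop at the first slip of the cap's clutch, with no more than a sixth of a turn of slip. Let go, leaving the block clamped and home, and leave the other things on the bench alone.

Things in the scene. Friction and masses are not known exactly. Their poses are not given: they have to be found in the camera images.
- press_station: Bolted-down hand press, bare aluminium and steel, 225 x 116 mm, fixed. Frame: z up, x along the channel in the pushing direction (away from the robot), y left. Origin on the worktop under the centre of the block when home. Channel floor: 8 mm above the worktop, x from -145 to +60 mm, between two rails 49 mm apart, 20 mm above the worktop, flared at the front.
- stop_face (a point): Centre of the front face of the steel stop bar that ends the channel, at station x = +60 mm, 20 mm above the worktop; the bar is 62 mm wide, its top 32 mm above the worktop. Axes as the station's.
- beam_top (a point): Centre of the top of the aluminium beam that crosses the channel at station x = +20 mm, 76 mm above the worktop; beam 36 mm along x, 108 mm along y, underside 62 mm above the worktop, on posts at y = +-46 mm.
- screw_axis (a point): Grip point of the thumb cap, on the vertical screw axis, 104 mm above the worktop (station x = +20 mm, y = 0). The cap is a black ribbed round knob, diameter 36 mm, from 90 to 118 mm above the worktop. It does not rise or sink as it turns. Clockwise from above lowers the foot, 24 mm a turn. 1.0 to 2.6 rad bring the foot onto the block, so it may need several grasps.
- cap_top (a point): Centre of the cap's top, 118 mm up. The cap drives the screw through a rubber coupling (2 N m/rad, springs back) and a drag clutch. Free running takes 0.15 N m; with the foot on the block the moment climbs, within about 0.5 rad, to 0.30 N m, where the clutch slips and the moment stays level (read at a standstill both can be 0.07 lower). Let go, the screw holds its load; turned back, it loosens.
- collar (a point): Centre of the steel collar under the cap, fast on the screw: diameter 30 mm, from 78 to 88 mm above the worktop. A small rib on it and one on the cap are in line until the clutch slips; in slip the collar stands still.
- press_foot: Round rubber foot of diameter 24 mm under the beam. Origin at the centre of its underside. It starts 4 to 9 mm above the top of the block (which is 38 mm above the worktop) and moves only up and down.
- tube_block: Grey metal block with rows of holes for tubes, 46 x 120 x 30 mm, 0.42 to 0.68 kg, loose in the channel, drawn out toward the robot. Origin at the centre of its underside; its 120 mm length is its y axis, which points along the station's -x. Home (end face on the stop) its origin is at station x = 0; it starts 40 to 70 mm short of that.
- block_front (a point): Centre of the block's end face that looks to the robot, 15 mm above the block's underside: the face to push on.
- slip_pin (a joint): Height (m) of a thin steel pin, diameter 6 mm, in the middle of the cap's top; 0 at the start. It rises 1 mm for each radian of clutch slip and does not move otherwise (a sixth of a turn of slip: 1.05 mm), too little to be read reliably; the moment on the cap tells more.
- tape_roll: Bystander: roll of tape of diameter 97 mm, 25 mm high, lying to the right of the press. Origin at the centre of its underside.
- forceps: Bystander: steel forceps 120 mm long, lying at the front right. Origin at its middle.
- marker_black: Bystander: black and white marker 135 mm long, lying at the front left. Origin at its middle.
There are look-alikes about, which are no part of the job. Of the things that look like the tube_block, the larger one is meant.

How it is judged:
By the outcome, as a careful person would: the job done as asked, in the order asked, and still so for the second after the job is handed in, with the robot touching nothing.
It also fails if it takes over 67 s, if anything falls off the work surface, if the arm or the gripper's body presses on something with over 40 N, if the wrist force passes 120 N, or if a joint passes its speed limit or range.

## Working session

There is one attempt and no reset: what is moved stays moved. The work goes in short steps, Python scripts to look and compute and a shell command to move; the robot and the scene stay as the last step left them, time stands still between calls to the robot, and variables do not carry over. Pictures are saved under pics/ and viewed, at most 10 in all, crops included, and the job is handed in when it is done.

```bash
mkdir -p pics; cat > h.py <<'E'
import numpy as np, cv2
from scipy.spatial.transform import Rotation as R
from station import manip
def rot(o):
    o=np.array(o,float)
    if o.shape==(3,3): return o
    return R.from_euler('xyz',o).as_matrix() if o.size==3 else R.from_quat(o).as_matrix()
def px2w(p,uv,z):
    s=np.array([(uv[0]-p['cx'])/p['fx'],(uv[1]-p['cy'])/p['fy']]);u=s.copy()
    for _ in range(20): u=s/(1+p['k1']*(u@u))
    d=rot(p['orientation'])@np.array([u[0],u[1],1]);c=np.array(p['position'])
    return c+d*(z-c[2])/d[2]
E
python3 - <<'E'
from h import *
print(manip.grasp_offset,manip.observe())
H=dict(press_station=0,stop_face=20,beam_top=76,screw_axis=104,cap_top=118,collar=83,tube_block=8,block_front=23,tape_roll=0,forceps=3,marker_black=5)
for n in ('scene','top'):
    p=manip.capture(n);cv2.imwrite(f'pics/{n}0.png',p['color']);print(n,p['position'],p['orientation'])
    for k,z in H.items():
        for d in manip.spot_point(p,k)[:3]: print(k,round(d['score'],2),np.round(d['uv'],1),np.round(px2w(p,d['uv'],z),1))
E
```

```text
18.700000000000003 {'t': 0.0, 'joint_pos': array([-1.20936068e+00,  3.53653357e-01,  1.63414028e+00, -1.12492511e-05,
        1.15520107e+00, -2.37870263e-03]), 'joint_velocities': array([ 0.00023107,  0.00096574, -0.00043275,  0.00119544,  0.00086976,
        0.00027423]), 'effort': array([ 3.44353946e-03, -6.05238891e+01, -3.42064583e+01,  1.31226034e-04,
        9.32964758e-03,  3.71153135e-06]), 'tool_pos': array([ 222.22675705, -583.60380171,  204.05582769]), 'ee_rot': array([-3.14019059e+00,  6.95021577e-06,  3.63818907e-01]), 'ft_force': array([-0.54866623, -0.03292198, -0.83812269]), 'wrist_torque': array([ 0.0403192 , -0.03885211, -0.07986222]), 'grip_force': 0.0, 'gripper_width': 1.0014836054803047}
scene [-303.89051098 -728.64710708  663.47672985] [-2.03390463 -0.0067744  -0.83179773]
press_station 0.6 [334.8 262.6] [597.4  46.4   0. ]
stop_face 0.82 [352.7 248. ] [655.9  39.4  20. ]
beam_top 0.89 [343.3 231.5] [622.4  43.1  76. ]
screw_axis 0.83 [343.7 220.7] [623.3  43.4 104. ]
cap_top 0.65 [339.9 218.9] [601.6  37.  118. ]
collar 0.69 [341.4 231.6] [607.9  36.8  83. ]
t
[... 587 characters left out ...]
  0. ]
stop_face 0.62 [315.1 183.2] [650.9  29.4  20. ]
beam_top 0.88 [309.3 190.5] [615.6  40.3  76. ]
screw_axis 0.67 [309.9 187.6] [613.  38. 104.]
screw_axis 0.56 [216.3 310.1] [358.7 222.1 104. ]
cap_top 0.89 [312.3 187.1] [609.6  32.5 118. ]
collar 0.89 [314.  190.5] [613.4  30.   83. ]
tube_block 0.69 [314.7 313.4] [356.   29.1   8. ]
tube_block 0.56 [308.9 227.2] [550.   43.3   8. ]
block_front 0.82 [297.7 248.8] [497.2  67.3  23. ]
block_front 0.78 [335.3 309.1] [364.6 -15.8  23. ]
tape_roll 0.67 [431.2 222.1] [ 563.7 -237.3    0. ]
forceps 0.5 [427.8 277.6] [ 435.4 -223.1    3. ]
marker_black 0.72 [215.4 312. ] [359.3 247.6   5. ]
marker_black 0.22 [298.4 248.5] [501.2  66.9   5. ]
```

View pics/scene0.png

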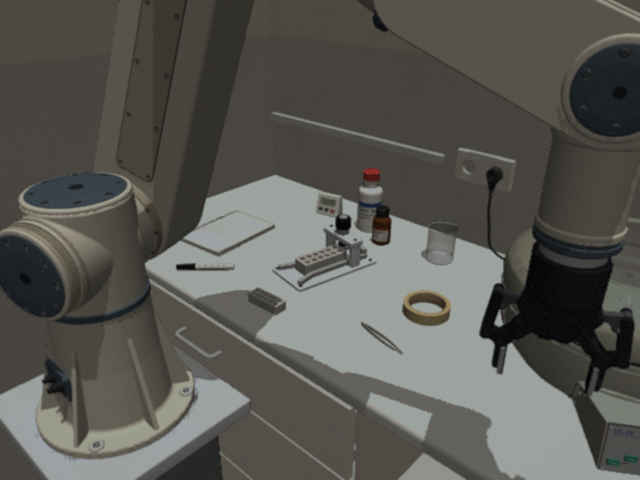

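View pics/top0.png

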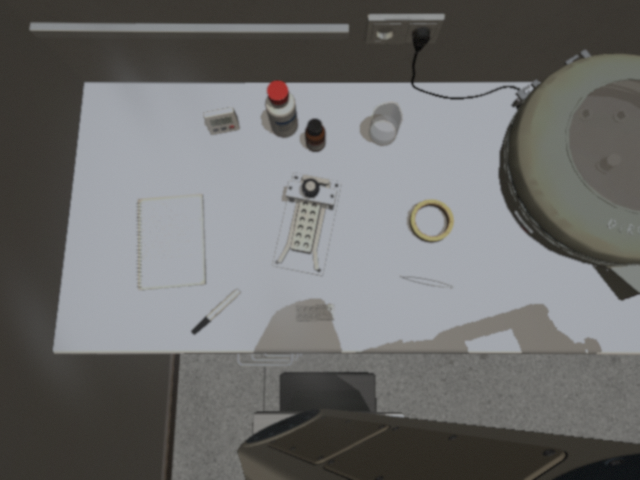

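The scene picture shows the press at about (340,250) with the larger block in its channel. A smaller look-alike lies at (266,300) in front, in the arm's shadow. The top view shows the cap at (311,187), the block from (310,200) to (300,250), and the bottles behind the press. The channel heads about -0.18 rad. Next I move above it for a wrist view.

Careful with the scale: shifts go in shares of 62.5 mm and turns go in shares of 2 rad. That gives: -53 mm is -0.848, -40 mm is -0.64, 0.18 rad / 2 = 0.09.

```bash
echo '{"increments": [[0,0,-0.64,0.09],[0,0,-0.64,0.09],[0,0,-0.64,0.09],[0.176,-0.848,0,0],[0.176,-0.848,0,0],[0.176,-0.848,0,0],[0.176,-0.848,0,0],[0.176,-0.848,0,0],[0.176,-0.848,0,0],[0.176,-0.848,0,0],[0.176,-0.848,0,0],[0.176,-0.848,0,0],[0.176,-0.848,0,0],[0.176,-0.848,0,0],[0.176,-0.848,0,0],[0,0,0,0],[0,0,0,0]]}' | python3 -m creep
cat > look.py <<'E'
from h import *
import sys
H=dict(press_station=0,stop_face=20,beam_top=76,screw_axis=104,cap_top=118,collar=83,tube_block=8,block_front=23)
p=manip.capture('wrist');cv2.imwrite(f'pics/{sys.argv[1]}.png',p['color']);print(p['position'],p['orientation'])
for k,z in H.items():
    for d in manip.spot_point(p,k)[:2]: print(k,round(d['score'],2),np.round(d['uv'],1),np.round(px2w(p,d['uv'],z),1))
o=manip.observe();print(o['tool_pos'],o['ee_rot'],o['joint_pos'])
E
python3 look.py w1
```

```text
t: 3.32
tool_pos: [463.6, 18.8, 324.7]
ee_rot: [3.141, 0.0, -0.175]
ft_force: [0.7, -0.7, -0.1]
gripper_width: 1.0
grip_force: 0.0
[544.1817591    4.87449349 493.88085011] [ 2.81684187e+00 -9.68974276e-04 -1.74662063e+00]
press_station 0.94 [288.1  83.6] [597.6  37.3   0. ]
stop_face 0.63 [284.5  26.3] [656.3  27.7  20. ]
beam_top 0.88 [281.   61.1] [612.   35.2  76. ]
beam_top 0.42 [181.1 280.4] [388.9 212.4  76. ]
screw_axis 0.61 [271.9  56.4] [613.1  41.1 104. ]
cap_top 0.95 [273.2  53.2] [613.1  38.  118. ]
collar 0.85 [279.1  60.3] [612.   36.5  83. ]
tube_block 0.96 [326.  258.7] [360.   30.2   8. ]
tube_block 0.7 [289.4 122.4] [551.6  44.4   8. ]
block_front 0.96 [285.6 174.2] [489.9  60.9  23. ]
block_front 0.86 [354.4 253. ] [367.1 -10.8  23. ]
[463.77056372  18.46540453 324.83704853] [-3.14156655e+00 -9.64900284e-05 -1.77053672e-01] [ 3.65589735e-02 -7.79086342e-03  1.80516357e+00  5.18892194e-06
  1.34412011e+00  1.78440780e+00]
```

View pics/w1.png

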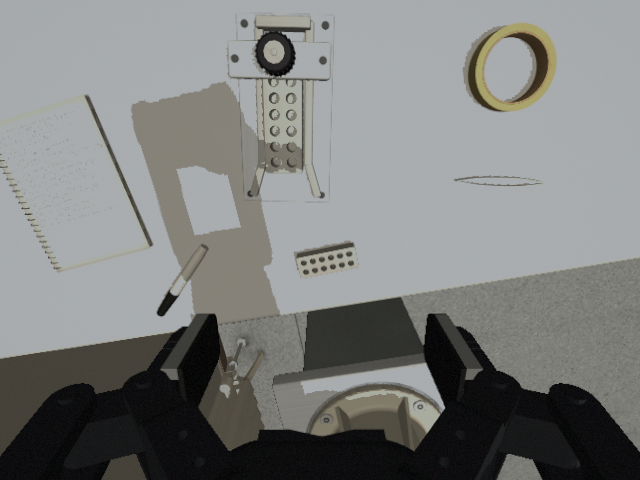

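The wrist view shows the cap at (275,53), the block from (285,75) to (287,172), and the base plate edges from (236,13) to (246,200) and from (333,15) to (329,203). I'll work out the station yaw from those edges and refine.

```bash
python3 - <<'E'
from h import *
p=manip.capture('wrist')
a=[px2w(p,u,4)[:2] for u in ((236,13),(246,200),(333,15),(329,203))]
print(np.round(a,1))
for i,j in((1,0),(3,2),(2,0),(3,1)):
    d=a[j]-a[i];print(np.hypot(*d),np.arctan2(d[1],d[0]))
# block top corners (z=38), rails top z=20
for u,v,z in(((303,173),(306,82),38),((264,172),(263,85),38)):
    d=px2w(p,v,z)-px2w(p,u,z);print(px2w(p,u,z),np.arctan2(d[1],d[0]))
S=np.array([612.7,37.5])
for y in(-.17,-.18,-.19,-.2):
    ux=np.array([np.cos(y),np.sin(y)]);print(y,S-20*ux,S-125*ux,S+40*ux)
E
```

```text
[[684.8  81.6]
 [463.4 123.8]
 [662.1 -31.3]
 [439.   12.1]]
225.3518988704757 -0.18832228893966835
227.27213154581779 -0.19217090058329567
115.1556927781816 1.3726429386441437
114.31615976262582 1.3557848932160226
[489.64099817  37.08712131  38.        ] -0.22644189659312
[499.51649284  84.81346588  38.        ] -0.2146780899019271
-0.17 [592.98830466  40.88364698] [489.50190414  58.64779363] [652.12339068  30.73270604]
-0.18 [593.02312614  41.08059147] [489.7195384   59.87869668] [652.05374771  30.33881706]
-0.19 [593.0599153  41.2771779] [489.94947061  61.10736187] [651.9801694  29.9456442]
-0.2 [593.09866844  41.47338662] [490.19167777  62.33366635] [651.90266311  29.55322677]
```

```bash
python3 - <<'E'
import cv2
im=cv2.imread('pics/w1.png')[0:220,200:360];cv2.imwrite('pics/w1c.png',cv2.resize(im,None,fx=2.7,fy=2.7,interpolation=cv2.INTER_CUBIC))
E
```

```text
(no output)
```

View pics/w1c.png

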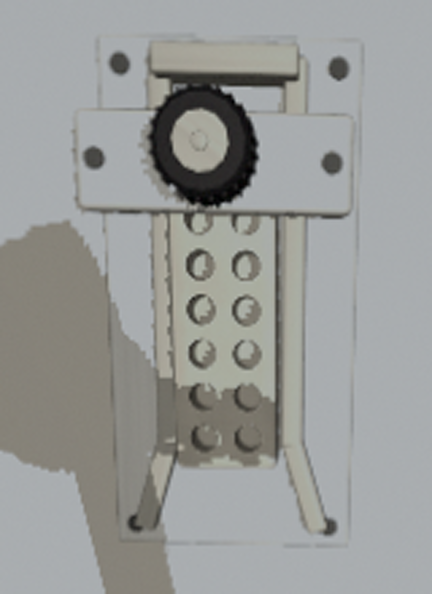

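The crop confirms the layout: cap at crop (200,140), block front edge at crop (225,462), and the plate 225 x 115 mm as specified. That puts the station origin near (593,41) with yaw about -0.194, and the block about 44 mm short. Next I shut the gripper and descend in front of the block.

Scaled: 50 mm is 0.8, 40 mm is 0.64, 0.018 rad / 2 = 0.009.

```bash
echo '{"increments": [[-0.144,-0.384,0,0.009],[-0.144,-0.384,0,0],[0,0,0.8,0],[0,0,0.8,0],[0,0,0.8,0],[0,0,0.8,0],[0,0,0.64,0],[0,0,0.48,0],[0,0,0.32,0],[0,0,0.192,0],[0,0,0,0],[0,0,0,0]]}' | python3 -m creep 0.0 40
echo '{"increments": [[0,0,0,0],[0,0,0,0]]}' | python3 -m creep; python3 look.py w2
```

```text
t: 5.32
tool_pos: [455.6, 69.5, 23.5]
ee_rot: [-3.141, -0.001, -0.194]
ft_force: [-0.1, 0.6, 0.4]
gripper_width: 0.002
grip_force: 0.0
t: 5.58
tool_pos: [455.4, 69.5, 23.3]
ee_rot: [-3.141, -0.001, -0.194]
ft_force: [-0.4, 0.7, -0.7]
gripper_width: 0.003
grip_force: 0.0
[535.46762343  53.88280011 192.65633823] [ 2.81824187e+00 -8.60917698e-05 -1.76566189e+00]
stop_face 0.55 [ 98.4 438.6] [379.8 226.6  20. ]
tube_block 0.64 [322.9  85.3] [552.   49.8   8. ]
block_front 0.97 [481.8 392.5] [372.7  -8.8  23. ]
block_front 0.78 [325.5 220.1] [491.3  60.5  23. ]
[454.96557162  69.41435343  22.77185332] [ 3.14158678e+00  4.21292308e-05 -1.94177755e-01] [1.48136845e-01 3.77898388e-01 2.11821164e+00 1.43078140e-05
 6.45524280e-01 1.91309950e+00]
```

View pics/w2.png

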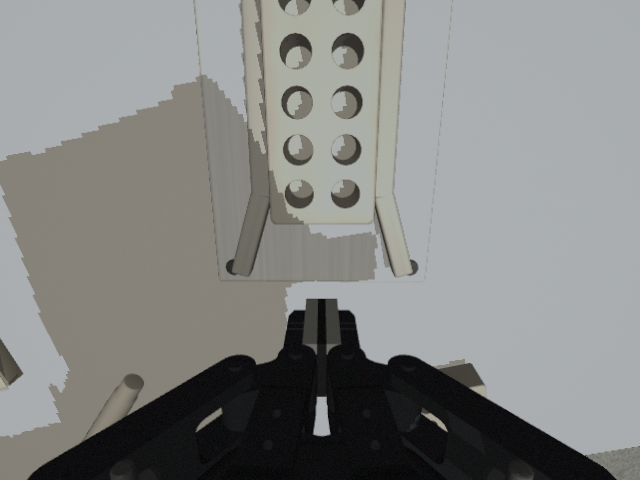

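Fingers are shut and centred in front of the channel at (321,300); the block's front edge is at row 222, about 26 mm ahead of the pads. Pushing now.

Scaled: 8 mm is 0.128, 6 mm is 0.096.

```bash
echo '{"increments": [[0.128,0,0,0],[0.128,0,0,0],[0.096,0,0,0],[0.064,0,0,0],[0.08,0,0,0],[0.096,0,0,0],[0.096,0,0,0],[0.096,0,0,0],[0.096,0,0,0],[0.064,0,0,0],[0.064,0,0,0],[0,0,0,0]]}' | python3 -m creep
echo '{"increments": [[0.016,0,0,0],[0.016,0,0,0],[0.016,0,0,0],[0,0,0,0]]}' | python3 -m creep; echo '{"increments": [[0.016,0,0,0],[0.016,0,0,0],[0,0,0,0]]}' | python3 -m creep
```

```text
t: 7.52
tool_pos: [517.1, 57.2, 22.8]
ee_rot: [-3.142, -0.0, -0.194]
ft_force: [0.1, 1.2, 0.3]
gripper_width: -0.003
grip_force: 0.0
t: 8.02
tool_pos: [519.8, 56.7, 22.8]
ee_rot: [-3.142, -0.0, -0.194]
ft_force: [-0.1, -1.1, 0.4]
gripper_width: -0.001
grip_force: 0.0
t: 8.4
tool_pos: [521.8, 56.3, 22.8]
ee_rot: [-3.142, -0.0, -0.194]
ft_force: [-0.6, -0.4, 0.0]
gripper_width: 0.001
grip_force: 0.0
```

```bash
echo '{"increments": [[0.016,0,0,0],[0.016,0,0,0]]}' | python3 -m creep; echo '{"increments": [[0.016,0,0,0],[0.016,0,0,0]]}' | python3 -m creep;python3 look.py w3
```

```text
t: 8.65
tool_pos: [523.7, 55.9, 22.8]
ee_rot: [3.142, 0.0, -0.194]
ft_force: [-0.2, 0.3, 0.1]
gripper_width: 0.002
grip_force: 0.0
t: 8.9
tool_pos: [525.7, 55.5, 22.8]
ee_rot: [-3.142, -0.0, -0.194]
ft_force: [-0.1, 0.2, -0.0]
gripper_width: -0.004
grip_force: 0.0
[605.96087372  39.93497068 192.02362535] [ 2.81722478e+00 -4.49425522e-04 -1.76567373e+00]
press_station 0.82 [324.9 146.5] [594.2  40.3   0. ]
screw_axis 0.77 [322.   82.9] [614.3  38.1 104. ]
cap_top 0.82 [321.9  74.8] [614.4  38.1 118. ]
tube_block 0.97 [323.8 230.6] [552.4  49.1   8. ]
[525.55618186  55.51643108  22.75616785] [ 3.14157183e+00  9.03653949e-05 -1.94168225e-01] [1.02400513e-01 4.55068957e-01 1.97414577e+00 9.93522581e-06
 7.12470434e-01 1.86735755e+00]
```

View pics/w3.png

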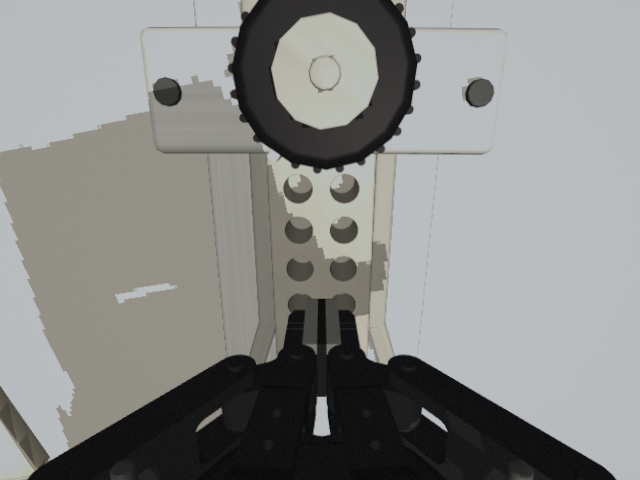

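```bash
python3 - <<'E'
from h import *
def st(w): 
    d=w[:2]-np.array([593,41.3]);c,s=np.cos(-.194),np.sin(-.194);return np.round([c*d[0]+s*d[1],-s*d[0]+c*d[1]],1)
p=manip.capture('wrist')
print('tcp',st(manip.observe()['tool_pos']))
for u in((299,188),(299,230),(300,269),(300,303),(344,188),(344,303)):print(u,st(px2w(p,u,38)))
print('beam edge',st(px2w(p,(322,153),76)),'tip as seen z23',st(px2w(p,(322,300),23)))
q=dict(p);q['position']=[535.46762343,53.88280011,192.65633823];q['orientation']=[2.81824187e+00,-8.60917698e-05,-1.76566189e+00]
for u in((299,192),(298,149),(297,102),(296,51),(322,222)):print('w2',u,st(px2w(q,u,38)))
p=manip.capture('top');cv2.imwrite('pics/t2.png',cv2.resize(p['color'][150:310,220:420],None,fx=4,fy=3.7,interpolation=cv2.INTER_CUBIC))
E
```

```text
tcp [-68.9   1. ]
(299, 188) [-13.6  10.6]
(299, 230) [-32.3  11. ]
(300, 269) [-51.   10.9]
(300, 303) [-68.5  11.3]
(344, 188) [-13.6  -8.6]
(344, 303) [-68.5  -9.7]
beam edge [3.9 0.9] tip as seen z23 [-74.7   0.8]
w2 (299, 192) [-87.   10.9]
w2 (298, 149) [-69.   10.9]
w2 (297, 102) [-50.8  10.9]
w2 (296, 51) [-32.4  10.9]
w2 (322, 222) [-100.4    1. ]
```

```bash
python3 - <<'E'
from h import *
p=manip.capture('scene');cv2.imwrite('pics/s2.png',cv2.resize(p['color'][190:310,250:410],None,fx=5,fy=5,interpolation=cv2.INTER_CUBIC))
E
```

```text
(no output)
```

View pics/s2.png

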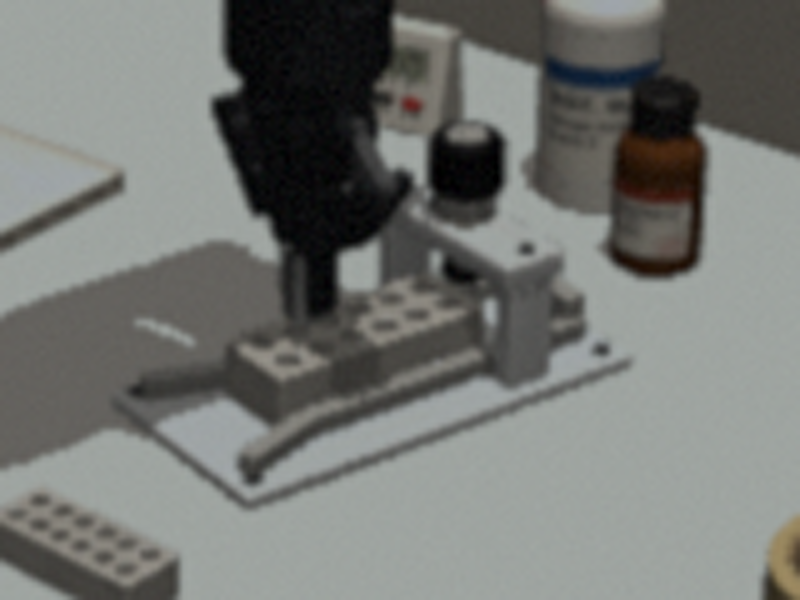

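The scene view shows the fingers above the block at crop (310,315). The block has not moved: its front is still near crop (255,380). So the tips are higher than the reported TCP says, and I'll check that optically before moving again.

```bash
python3 - <<'E'
from h import *
p=manip.capture('scene');t=manip.observe()['tool_pos']
def proj(w):
    c=rot(p['orientation']).T@(np.array(w)-p['position']);u=c[:2]/c[2];u=u*(1+p['k1']*(u@u));return np.round([p['fx']*u[0]+p['cx'],p['fy']*u[1]+p['cy']],1)
for z in(8,23,38,45,55,65): print(z,proj([t[0],t[1],z]))
print('tip seen ~(312.5,253.5)')
o=manip.observe();print(o['tool_pos'],o['gripper_width'],o['ft_force'],o['effort'])
print('block front top edge centre @-105',proj([489.9,61.6,38]),'seen ~', (250+262/5,190+362/5))
E
```

```text
8 [311.7 269.3]
23 [311.7 263.7]
38 [311.7 258. ]
45 [311.7 255.3]
55 [311.7 251.5]
65 [311.7 247.7]
tip seen ~(312.5,253.5)
[525.62433668  55.52114215  22.79897782] -0.0027974507985801546 [0.34991624 0.80443275 0.15612145] [-1.56468828e-03 -5.56736612e+01 -2.22740847e+01 -1.45792933e-05
  1.01813974e-03 -2.26072797e-05]
block front top edge centre @-105 [299.  262.6] seen ~ (302.4, 262.4)
```

The tips look to be at about 45–55 mm, roughly 20–30 mm above the reported TCP. A gentle touch on the block top (38 mm) will calibrate it.

Scaled: 1 mm is 0.016.

```bash
for i in 1; do echo '{"increments": [[0,0,0.016,0],[0,0,0.016,0],[0,0,0.016,0]]}' | python3 -m creep ; done | grep -E 'pos|ft'; echo '{"increments": [[0,0,0.016,0],[0,0,0.016,0],[0,0,0.016,0]]}' | python3 -m creep | grep -E 'pos|ft';
```

```text
tool_pos: [525.6, 55.5, 19.7]
ft_force: [-1.0, -0.1, 0.3]
tool_pos: [525.6, 55.5, 16.7]
ft_force: [0.4, 0.1, 0.2]
```

Scaled: 1 mm is 0.016.

```bash
echo '{"increments": [[0,0,0.016,0],[0,0,0.016,0]]}' | python3 -m creep | grep -E 'pos|ft'; echo '{"increments": [[0,0,0.016,0],[0,0,0.016,0]]}' | python3 -m creep | grep -E 'pos|ft'
```

```text
tool_pos: [525.6, 55.5, 14.7]
ft_force: [-0.1, -0.5, -0.3]
tool_pos: [525.6, 55.5, 12.7]
ft_force: [0.2, 0.2, 0.2]
```

Scaled: 1 mm is 0.016.

```bash
echo '{"increments": [[0,0,0.016,0]]}' | python3 -m creep | grep -E 'pos|ft'; python3 - <<'E'
from h import *
p=manip.capture('scene');cv2.imwrite('pics/s3.png',cv2.resize(p['color'][220:280,280:360],None,fx=8,fy=8,interpolation=cv2.INTER_CUBIC))
E
```

```text
tool_pos: [525.6, 55.5, 11.7]
ft_force: [-0.4, 0.2, -0.8]
```

View pics/s3.png

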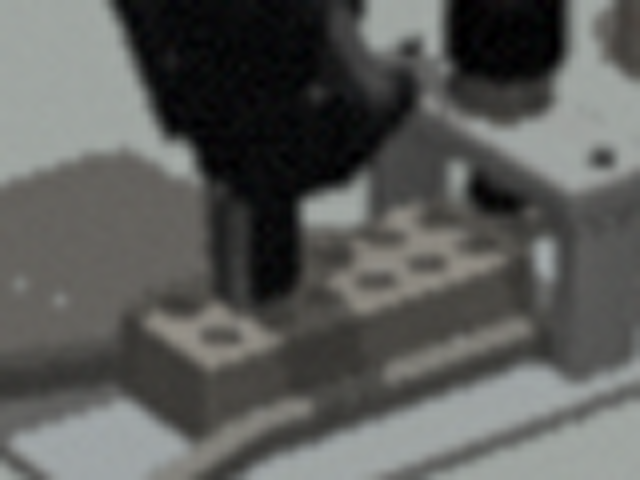

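Tips now at crop (262,300), just above the block top at about z = 39–40. Continuing in 1 mm steps.

Scaled: 1 mm is 0.016.

```bash
echo '{"increments": [[0,0,0.016,0]]}' | python3 -m creep | grep -E 'pos|ft';echo '{"increments": [[0,0,0.016,0]]}' | python3 -m creep | grep -E 'pos|ft'
```

```text
tool_pos: [525.6, 55.5, 11.5]
ft_force: [-6.4, -0.3, 22.0]
tool_pos: [525.6, 55.5, 11.4]
ft_force: [-10.3, -0.7, 36.0]
```

Scaled: 1 mm is 0.016.

```bash
echo '{"increments": [[0,0,0.016,0]]}' | python3 -m creep | grep -E 'pos|ft'
```

```text
tool_pos: [525.7, 55.6, 11.3]
ft_force: [-14.3, -0.7, 49.7]
```

Contact: reported z 11.6 corresponds to about 38 mm. I'll back off at once and check whether the tips or the knuckles are touching, by projecting the reported TCP into the wrist image.

Scaled: -20 mm is -0.32, -10 mm is -0.16.

```bash
echo '{"increments": [[0,0,-0.16,0],[-0.32,0,-0.32,0],[0,0,0,0]]}' | python3 -m creep | grep -E 'pos|ft'; python3 - <<'E'
from h import *
p=manip.capture('wrist');o=manip.observe();t=o['tool_pos'];T=rot(o['ee_rot'])
def proj(w,p):
    c=rot(p['orientation']).T@(np.array(w)-p['position']);u=c[:2]/c[2];u=u*(1+p['k1']*(u@u));return np.round([p['fx']*u[0]+p['cx'],p['fy']*u[1]+p['cy']],1)
for b in(0,10,19,26,32,40): print(b,[proj(t+T@np.array([x,0,-b]),p).tolist() for x in(-11,0,11)])
print(T.T@(np.array(p['position'])-t))
s=manip.capture('scene');print(t,[ (b,proj(t+T@np.array([0,0,-b]),s).tolist()) for b in(0,13,26)])
cv2.imwrite('pics/w4.png',p['color'][250:420,220:420]);cv2.imwrite('pics/s4.png',s['color'])
E
```

```text
tool_pos: [505.8, 59.5, 39.7]
ft_force: [0.2, 0.2, -0.5]
0 [[321.6, 307.2], [321.6, 288.2], [321.6, 268.5]]
10 [[321.6, 316.8], [321.6, 297.1], [321.6, 276.5]]
19 [[321.6, 326.4], [321.6, 305.9], [321.6, 284.4]]
26 [[321.7, 334.6], [321.7, 313.4], [321.6, 291.2]]
32 [[321.7, 342.1], [321.7, 320.3], [321.7, 297.4]]
40 [[321.7, 353.0], [321.7, 330.3], [321.7, 306.6]]
[  81.19152279   -0.18349997 -169.72096355]
[506.37580942  59.45871168  39.1948944 ] [(0, [304.7, 259.9]), (13, [304.6, 255.0]), (26, [304.6, 249.9])]
```

```bash
python3 - <<'E'
import cv2,numpy as np
a=cv2.resize(cv2.imread('pics/w4.png'),(400,340),interpolation=cv2.INTER_CUBIC)
b=cv2.resize(cv2.imread('pics/s4.png')[215:283,270:350],(400,340),interpolation=cv2.INTER_CUBIC)
cv2.imwrite('pics/m4.png',np.hstack([a,b]))
E
```

```text
(no output)
```

View pics/m4.png

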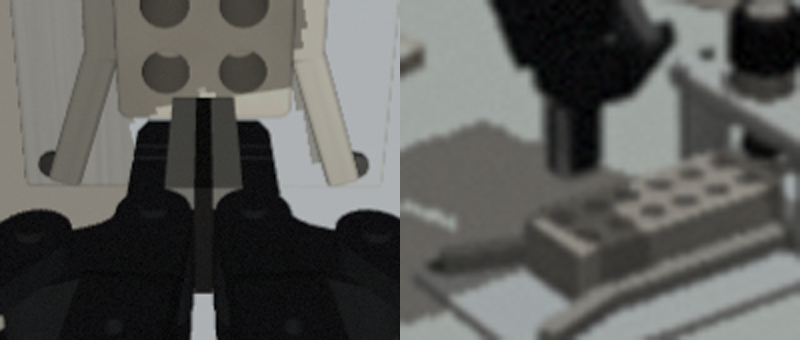

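Both views agree: the shut tips are about 26 mm behind (above) the reported TCP. The scene view has the tip at (305,249.4), matching the 26 mm offset prediction, so I take tip z = reported z + 26.4. I retreat, go down to tip z of about 22 mm and push for real.

Scaled: -24 mm is -0.384, -22 mm is -0.352.

```bash
echo '{"increments": [[-0.384,0,0,0],[-0.352,0,0,0],[0,0,0.32,0],[0,0,0.24,0],[0,0,0.128,0],[0,0,0,0],[0.128,0,0,0],[0.096,0,0,0],[0.064,0,0,0],[0.048,0,0,0],[0.048,0,0,0],[0.048,0,0,0],[0.048,0,0,0]]}' | python3 -m creep  | grep -E 'pos|ft'; echo '{"increments": [[0.064,0,0,0],[0.064,0,0,0],[0.064,0,0,0],[0.064,0,0,0],[0.064,0,0,0]]}' | python3 -m creep  | grep -E 'pos|ft'
```

```text
tool_pos: [489.8, 62.4, -4.4]
ft_force: [-3.2, 0.4, -0.7]
tool_pos: [510.2, 58.5, -4.2]
ft_force: [-2.7, -0.0, -2.1]
```

Scaled: 4 mm is 0.064, 2 mm is 0.032.

```bash
echo '{"increments": [[0.064,0,0,0],[0.064,0,0,0],[0.032,0,0,0],[0.032,0,0,0]]}' | python3 -m creep  | grep -E 'pos|ft'; python3 look.py w5|grep -E 'block|stop'; echo '{"increments": [[0.016,0,0,0],[0.016,0,0,0]]}' | python3 -m creep  | grep -E 'pos|ft'
```

```text
tool_pos: [521.5, 56.3, -4.2]
ft_force: [-2.9, 1.3, 1.5]
tube_block 0.79 [324.4 149.8] [590.9  41.4   8. ]
block_front 0.96 [321.3 297.5] [530.7  54.7  23. ]
tool_pos: [523.1, 55.9, -4.2]
ft_force: [-5.1, 1.3, 3.7]
```

Scaled: 1 mm is 0.016.

```bash
echo '{"increments": [[0.016,0,0,0],[0.016,0,0,0],[0,0,0,0]]}' | python3 -m creep  | grep -E 'pos|ft'; echo '{"increments": [[0.016,0,0,0],[0,0,0,0]]}' | python3 -m creep  | grep -E 'pos|ft'
```

```text
tool_pos: [525.3, 55.5, -4.3]
ft_force: [-5.9, 0.8, 4.2]
tool_pos: [525.3, 55.5, -4.4]
ft_force: [-7.7, 2.5, 4.9]
```

Scaled: 1 mm is 0.016.

```bash
echo '{"increments": [[0.016,0,0,0],[0.016,0,0,0],[0,0,0,0]]}' | python3 -m creep  | grep -E 'pos|ft'; python3 - <<'E'
from h import *
def st(w): 
    d=w[:2]-np.array([593,41.3]);c,s=np.cos(-.194),np.sin(-.194);return np.round([c*d[0]+s*d[1],-s*d[0]+c*d[1]],1)
p=manip.capture('wrist');o=manip.observe();print(st(o['tool_pos']))
for k,z in(('tube_block',8),('block_front',23),('screw_axis',104),('cap_top',118),('beam_top',76)):
    for d in manip.spot_point(p,k)[:1]: w=px2w(p,d['uv'],z);print(k,d['score'],d['uv'],w,st(w))
cv2.imwrite('pics/w6.png',p['color'])
E
```

```text
tool_pos: [525.2, 55.2, -4.7]
ft_force: [-13.9, 3.9, 9.6]
[-69.3   0.6]
block_front 0.76 [321.6, 300.6] [533.35309946  53.71761341  23.        ] [-60.9   0.7]
screw_axis 0.94 [325.3, 65.6] [614.039176    37.41051322 104.        ] [21.4  0.2]
```

View pics/w6.png

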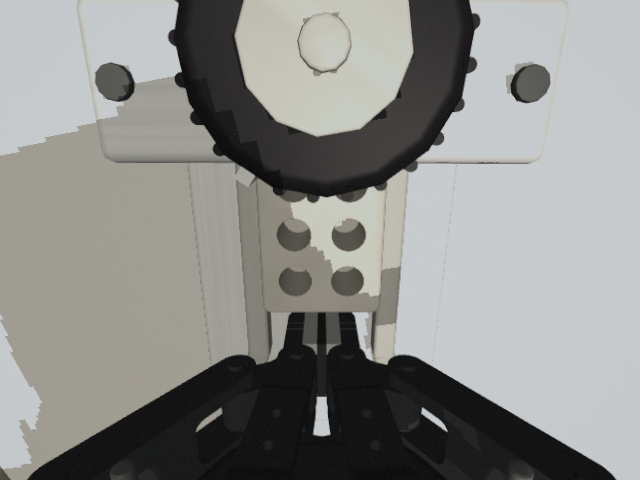

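The block's front face is at (321,311), at station x about -60.9, and force rises with no further motion, so it is home. Now I retreat, go up and over the cap, open, and wind the wrist back 3.2 rad so a single grasp covers the whole turn.

Scaled: -50 mm is -0.8, -45 mm is -0.72.

```bash
echo '{"increments": [[-0.24,0,0,0],[-0.32,0,0,0],[0,0,-0.72,0],[0,0,-0.8,0],[0,0,-0.72,0],[0.64,0,0,0],[0.64,0,0,0],[0.64,0,0,0],[0,0,0,0]]}' | python3 -m creep|grep -E 'pos|ft|rot'; echo '{"increments": [[0,0,0,-0.09],[0,0,0,-0.09],[0,0,0,-0.09],[0,0,0,-0.09],[0,0,0,-0.09],[0,0,0,-0.09],[0,0,0,-0.09],[0,0,0,-0.09],[0,0,0,-0.09],[0,0,0,-0.09],[0,0,0,-0.09],[0,0,0,-0.09],[0,0,0,-0.09],[0,0,0,-0.09],[0,0,0,-0.09],[0,0,0,-0.09],[0,0,0,-0.09],[0,0,0,-0.07],[0,0,0,0],[0,0,0,0]]}' | python3 -m creep 1.0
cat > d.py <<'E'
from h import *
o=manip.observe();T=rot(o['ee_rot']);t=np.array(o['tool_pos'])
print(t,o['ee_rot'],o['joint_pos'][5],'shift tool',T.T@(np.array([613.5,37.6,60])-t),'tau',o['wrist_torque'],o['ft_force'])
E
python3 d.py;python3 - <<'E'
from h import *
for c in('top','wrist'):
    p=manip.capture(c)
    for k,z in(('tube_block',8),('block_front',23),('screw_axis',104),('cap_top',118)):
        for d in manip.spot_point(p,k)[:2]: print(c,k,round(d['score'],2),px2w(p,d['uv'],z))
E
```

```text
tool_pos: [615.1, 38.0, 135.9]
ee_rot: [-3.141, -0.004, -0.195]
ft_force: [0.5, -0.3, -0.4]
t: 20.2
tool_pos: [611.7, 38.6, 135.9]
ee_rot: [3.142, 0.0, 3.003]
ft_force: [0.0, -0.4, 0.1]
gripper_width: 1.0
grip_force: 0.0
[611.70174656  38.60431914 135.85008293] [3.14157419e+00 3.61234634e-04 3.00283205e+00] -1.3713914112427896 shift tool [-1.8924823  -0.7473395  75.85075773] tau [ 0.03936882  0.05722937 -0.05140925] [ 0.01758132 -0.4169877   0.0798745 ]
wrist tube_block 0.71 [595.81980895  43.37095277   8.        ]
wrist block_front 0.95 [534.29375686  53.92641095  23.        ]
wrist screw_axis 0.56 [612.76042714  38.34737472 104.        ]
wrist cap_top 0.85 [615.22439893  37.67945737 118.        ]
```

Scaled: 30 mm is 0.48, 25 mm is 0.4.

```bash
echo '{"increments": [[-0.032,-0.016,0.48,0],[0,0,0.4,0],[0,0,0.192,0],[0,0,0.112,0],[0,0,0,0]]}' | python3 -m creep|grep -E 'pos|ft|rot'; python3 d.py; echo '{"increments": [[0,0,0,0],[0,0,0,0],[0,0,0,0],[0,0,0,0],[0,0,0,0],[0,0,0,0],[0,0,0,0],[0,0,0,0]]}' | python3 -m creep 0.0 50; python3 d.py
```

```text
tool_pos: [614.0, 37.3, 61.9]
ee_rot: [3.142, 0.0, 3.006]
ft_force: [0.1, 0.3, -0.2]
[613.95288183  37.2761876   61.88778395] [3.14156433e+00 2.30375567e-05 3.00569981e+00] -1.3767350214433736 shift tool [0.49261858 0.25941948 1.88777995] tau [0.00057001 0.04855135 0.02981956] [ 0.13435457  0.33199841 -0.24241375]
t: 22.32
tool_pos: [614.2, 37.5, 62.5]
ee_rot: [3.141, 0.001, 3.006]
ft_force: [-1.4, 1.1, 5.9]
gripper_width: 0.404
grip_force: 49.4
[614.19200598  37.45748207  62.4879025 ] [3.14119568e+00 7.96345465e-04 3.00575214e+00] -1.3768202808889392 shift tool [0.70691235 0.04650401 2.487359  ] tau [ 0.21514924  0.25014676 -0.02235166] [-1.42830602  1.10821199  5.90182202]
```

Scaled: 0.1 rad / 2 = 0.05.

```bash
cat > m.py <<'E'
from station import manip
import numpy as np
o=manip.observe();print('yaw',round(o['ee_rot'][2],3),'q6',round(o['joint_pos'][5],3),'tz',round(o['wrist_torque'][2],3),'f',np.round(o['ft_force'],1),'w',round(o['gripper_width'],3),'grip',round(o['grip_force'],1))
E
python3 m.py
echo '{"increments": [[0,0,0,0.05],[0,0,0,0.05]]}' | python3 -m creep>/dev/null; python3 m.py
echo '{"increments": [[0,0,0,0.05],[0,0,0,0.05]]}' | python3 -m creep>/dev/null; python3 m.py
echo '{"increments": [[0,0,0,0.05],[0,0,0,0.05]]}' | python3 -m creep>/dev/null; python3 m.py
```

```text
yaw 3.006 q6 -1.377 tz -0.022 f [-1.4  1.1  5.9] w 0.404 grip 49.4
yaw 2.803 q6 -1.174 tz 0.122 f [-0.7  1.8  6.5] w 0.408 grip 49.1
yaw 2.603 q6 -0.974 tz 0.143 f [-1.7  2.2  5.4] w 0.408 grip 49.1
yaw 2.403 q6 -0.774 tz 0.102 f [-0.7  2.1  4.3] w 0.403 grip 49.1
```

Scaled: 0.1 rad / 2 = 0.05.

```bash
echo '{"increments": [[0,0,0,0.05],[0,0,0,0.05]]}' | python3 -m creep>/dev/null; python3 m.py
echo '{"increments": [[0,0,0,0.05],[0,0,0,0.05]]}' | python3 -m creep>/dev/null; python3 m.py
echo '{"increments": [[0,0,0,0.05],[0,0,0,0.05]]}' | python3 -m creep>/dev/null; python3 m.py
```

```text
yaw 2.203 q6 -0.574 tz 0.148 f [-0.8  2.7  4.2] w 0.411 grip 49.1
yaw 2.003 q6 -0.374 tz 0.157 f [-0.3  2.6  4.8] w 0.402 grip 49.2
yaw 1.803 q6 -0.174 tz 0.162 f [-0.5  2.   5.8] w 0.406 grip 49.2
```

Scaled: 0.1 rad / 2 = 0.05.

```bash
echo '{"increments": [[0,0,0,0.05]]}' | python3 -m creep>/dev/null; python3 m.py
echo '{"increments": [[0,0,0,0.05]]}' | python3 -m creep>/dev/null; python3 m.py
echo '{"increments": [[0,0,0,0.05]]}' | python3 -m creep>/dev/null; python3 m.py
```

```text
yaw 1.703 q6 -0.074 tz 0.154 f [-0.1  3.5  4.4] w 0.405 grip 49.2
yaw 1.603 q6 0.026 tz 0.125 f [0.1 3.5 4.8] w 0.404 grip 49.2
yaw 1.503 q6 0.126 tz 0.147 f [-0.4  3.6  4.4] w 0.408 grip 49.2
```

Scaled: 0.1 rad / 2 = 0.05.

```bash
echo '{"increments": [[0,0,0,0.05]]}' | python3 -m creep>/dev/null; python3 m.py
echo '{"increments": [[0,0,0,0.05]]}' | python3 -m creep>/dev/null; python3 m.py
echo '{"increments": [[0,0,0,0.05]]}' | python3 -m creep>/dev/null; python3 m.py
```

```text
yaw 1.403 q6 0.226 tz 0.093 f [-0.1  2.9  3.2] w 0.41 grip 49.2
yaw 1.303 q6 0.326 tz 0.15 f [0.5 4.  4.8] w 0.406 grip 49.2
yaw 1.203 q6 0.426 tz 0.175 f [0.8 2.7 3.7] w 0.406 grip 49.3
```

Scaled: 0.1 rad / 2 = 0.05.

```bash
echo '{"increments": [[0,0,0,0.05]]}' | python3 -m creep>/dev/null; python3 m.py
echo '{"increments": [[0,0,0,0.05]]}' | python3 -m creep>/dev/null; python3 m.py
echo '{"increments": [[0,0,0,0.05]]}' | python3 -m creep>/dev/null; python3 m.py
```

```text
yaw 1.103 q6 0.526 tz 0.227 f [1.1 3.1 4.5] w 0.406 grip 49.3
yaw 1.003 q6 0.626 tz 0.296 f [1.1 1.9 3.5] w 0.403 grip 49.3
yaw 0.903 q6 0.726 tz 0.295 f [0.5 2.8 4.3] w 0.406 grip 49.3
```

Scaled: 0.1 rad / 2 = 0.05.

```bash
echo '{"increments": [[0,0,0,0.05]]}' | python3 -m creep>/dev/null; python3 m.py
echo '{"increments": [[0,0,0,0.05]]}' | python3 -m creep>/dev/null; python3 m.py
```

```text
yaw 0.803 q6 0.826 tz 0.293 f [1.  2.6 3.9] w 0.405 grip 49.3
yaw 0.703 q6 0.926 tz 0.309 f [1.2 2.  3.5] w 0.404 grip 49.3
```

The moment climbed from 0.15 to 0.30 N m and stayed level for about 0.3 rad, so the clutch has slipped and is within the 1.05 rad limit. I let go and rise.

Scaled: -40 mm is -0.64, -30 mm is -0.48.

```bash
echo '{"increments": [[0,0,0,0],[0,0,0,0],[0,0,0,0],[0,0,0,0],[0,0,0,0],[0,0,0,0]]}' | python3 -m creep 1.0; echo '{"increments": [[0,0,-0.24,0],[0,0,-0.48,0],[0,0,-0.64,0],[0,0,-0.64,0],[0,0,-0.64,0],[0,0,0,0],[0,0,0,0]]}' | python3 -m creep; python3 - <<'E'
from h import *
for c in('wrist','top','scene'):
    p=manip.capture(c)
    for k,z in(('tube_block',8),('block_front',23),('cap_top',118),('press_foot',38),('tape_roll',0),('forceps',3),('marker_black',5)):
        for d in manip.spot_point(p,k)[:2]: print(c,k,round(d['score'],2),px2w(p,d['uv'],z))
E
```

```text
t: 25.95
tool_pos: [613.8, 37.3, 61.8]
ee_rot: [-3.142, 0.0, 0.706]
ft_force: [0.8, -0.5, 0.6]
gripper_width: 0.998
grip_force: 0.0
t: 26.82
tool_pos: [613.6, 37.3, 227.1]
ee_rot: [3.141, -0.0, 0.706]
ft_force: [-0.2, -0.5, -1.6]
gripper_width: 1.001
grip_force: 0.0
wrist tube_block 0.79 [596.0904224   44.19985651   8.        ]
wrist block_front 0.77 [368.07594581  -9.71915435  23.        ]
wrist cap_top 0.78 [613.40585003  38.3348488  118.        ]
wrist cap_top 0.4 [569.89881075  62.94263452 118.        ]
wrist forceps 0.7 [ 428.93595271 -219.0414422     3.        ]
wrist marker_black 0.87 [363.72264461 244.51176442   5.        ]
top cap_top 0.54 [ 530.77113419 -203.14721827  118.        ]
top tape_roll 0.77 [ 561.58968491 -230.13684044    0.        ]
top forceps 0.68 [ 428.02962334 -230.36224147    3.        ]
scene tube_block 0.91 [602.76125751  45.82842331   8.        ]
scene tube_block 0.6 [364.63261952  37.5174304    8.        ]
scene block_front 0.92 [352.54691886 -14.24481938  23.        ]
scene block_front 0.84 [525.44619388  38.86331386  23.        ]
scene cap_top 0.83 [609.41526446  38.45290195 118.        ]
scene press_foot 0.63 [611.77079429  35.63658172  38.        ]
scene tape_roll 0.8 [ 578.69252606 -225.76460225    0.        ]
scene forceps 0.5 [ 423.53500411 -222.07208015    3.        ]
scene marker_black 0.78 [354.63613205 237.98244371   5.        ]
```

The block is home, the foot is at block-top height and the bystanders have not moved.

```bash
python3 -c "
from station import manip
print(manip.sign_off())"
```

```text
the job is handed in; nothing more can be done
None
```

The job is handed in at about 27 s: the block is home and clamped, with about 0.3 rad of clutch slip and the gripper clear; one risk is that, when the tips sat about 26 mm above the reported TCP, a touch on the block top reached about 52 N at the wrist, probably through the fingertips (limit for the gripper's body: 40 N).

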